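Finish a rotor core stack and index it under the arbor press

TASK

Top up the short rotor core in the press's dial with loose core packets until its top is level with the red line of its sleeve, then pull the red index plunger, swing the dial a quarter turn so that this core stands under the ram, and let the plunger snap fully home in its hole. Leave the packet you do not need on the bench, the finished core in its sleeve, and the tools lying about where they are.

Things in the scene. Friction and masses are not known exactly. Their poses are not given: they have to be found in the camera images.
- press: Dark green bench arbor press, fixed. Origin on the bench under the dial's axis; x from dial to column, y to its left, z up. Round base, radius 168 mm, under a steel index plate, top 26 mm above the bench, with four index holes 12.4 mm wide on a radius of 148 mm: front (-x), left (+y), right (-y), back (+x, under the head). Column at x = 200 to 270 mm, 76 mm wide, 362 mm tall.
- ram (a point): Point on the ram's axis 40 mm above the bench (sleeve floor height), 90 mm behind the dial's axis: where the sleeve's centre must come. The ram's foot (34 mm across) hangs over it, underside 127 mm above the bench; above it the head, 66 mm wide, from press x = 64 mm back to the column, 210 to 320 mm above the bench, with a lever on its right (reaching 78 mm from the middle, tip 490 mm up).
- dial (a joint): Turn of the dial about the vertical through the press's origin, rad, 0 at the start, positive anticlockwise from above; free to 3.1 either way, friction 0.1 N m. Dark disc, radius 122 mm, top 40 mm up, four aluminium sleeves on a radius of 90 mm. From the start +pi/2 brings the right sleeve under the ram and the plunger to the right hole, -pi/2 the left sleeve and the left hole.
- plunger (a joint): Lift of the spring index plunger, m: 0 fully home in a hole, 0.018 at its stop. Its pin (10 mm, round nose) leaves the hole when lifted more than 11 mm; let go between holes it rides on the plate (reads 0.011) and springs into a hole that it comes over. Spring 6 N at 0, 12 N at 15 mm, always downward.
- knob (a point): Centre of the plunger's red knob: upright, round, 28 mm across, 26 mm tall, centre 83 mm above the bench when home, 148 mm from the dial's axis; starts at the front hole. Below it the plunger barrel (21 mm across, top 65 mm up) on a steel lug (37 mm wide, top 53 mm up) on the dial's rim, in line with the front sleeve. Turns with the dial, rises with the plunger.
- hole_left (a point): Mouth of the left index hole (the press's +y side), on top of the index plate, 26 mm above the bench, with a brass bush.
- hole_right (a point): Mouth of the right index hole (the press's -y side), on top of the index plate, 26 mm above the bench, with a brass bush.
- sleeve_left (a point): Floor centre of the sleeve that starts on the press's left (+y), 40 mm above the bench; turns with the dial. Every sleeve: bore 48 mm, outside 56 mm, 58 mm tall, mouth slightly flared, two facing finger slots 34 mm wide along the dial's radius, open from the rim down to 18 mm above the floor; red line round the walls 50 mm above the floor (90 mm above the bench).
- sleeve_right (a point): The same for the sleeve that starts on the press's right (-y).
- short_core: The unfinished rotor core: three packets bonded together, grey steel cylinder 44 mm across, 30 mm tall, standing in the left or the right sleeve (which one varies). Origin at the centre of its underside, z up.
- full_core: A finished rotor core, 44 mm across, 50 mm tall, its top level with the red line, in the other of these two sleeves. Origin at the centre of its underside. Stays in its sleeve and turns with the dial.
- packet_1_mid (a point): Centre (half height) of a loose core packet: grey steel ring with a circle of copper bars, 44 mm across, 10 mm thick, 75 g, lying flat on the bench to the left or right of the press. Two of the three are needed: the short core's 30 mm and two packets come to the line at 50 mm. With the marker lying close beside it.
- packet_2_mid (a point): Centre (half height) of a loose core packet: grey steel ring with a circle of copper bars, 44 mm across, 10 mm thick, 75 g, lying flat on the bench to the left or right of the press. Two of the three are needed: the short core's 30 mm and two packets come to the line at 50 mm. With the punch lying close beside it.
- packet_3_mid (a point): Centre (half height) of a loose core packet: grey steel ring with a circle of copper bars, 44 mm across, 10 mm thick, 75 g, lying flat on the bench to the left or right of the press. Two of the three are needed: the short core's 30 mm and two packets come to the line at 50 mm.
- tape_roll: Roll of black tape, 62 mm across, 19 mm tall, lying flat among the packets. Origin under its centre, on the bench.
- marker: Green and white marker pen, 17 mm thick, 135 mm long along its y axis, lying close beside one of the packets. Origin under its centre, on the bench.
- punch: Bare steel punch, 20 mm wide, 14 mm high, 140 mm long along its y axis, lying close beside one of the packets. Origin under its centre, on the bench.
- caliper: Vernier caliper, 78 x 210 mm (long along its y axis), 12 mm high, near the front edge of the bench on the left. Origin under its centre, on the bench.
- pliers: Pliers with red handles, 64 x 201 mm (long along y), 14 mm high, on the right. Origin under its centre, on the bench.
- oil_can: Standing spray can, 59 mm across, 200 mm tall, on the left. Origin under its centre, on the bench.
- screwdriver: Blue-handled screwdriver, 29 mm thick, 178 mm long along y, on the left. Origin under its centre, on the bench.
- dial_axis (a point): Point on the dial's axis at the height of the sleeve floors, 40 mm above the bench.
Things that resemble listed ones, but are neither listed nor needed, are in the scene too. What is shaped like the part that bears packet_2_mid but blue or purple is not meant. Leave any purple look-alike of the part that bears packet_3_mid alone.

How it is judged:
On the way, in this order (a step that is already met when the one before it is completed fails the run):
1. the short core is topped up: the highest packet on it lies with its top level with the red line (3 mm) (((horizontal distance between packet_1_mid and short_core below 0.005 m and height (world z) of packet_1_mid between 0.082 and 0.088 m) or (horizontal distance between packet_2_mid and short_core below 0.005 m and height (world z) of packet_2_mid between 0.082 and 0.088 m) or (horizontal distance between packet_3_mid and short_core below 0.005 m and height (world z) of packet_3_mid between 0.082 and 0.088 m))), for 0.3 s.
2. the plunger is pulled clear of its hole (value of joint plunger above 0.0105 m), for 0.05 s.
At the end, for the whole second after the job is handed in: The short core stands under the ram (within 8 mm), two packets flat on it (centred within 5 mm), its top within 3 mm of the red line; plunger home (within 2 mm), dial at rest; third packet on the bench; finished core still standing in its sleeve (((horizontal distance between packet_1_mid and short_core below 0.005 m and height (world z) of packet_1_mid between 0.082 and 0.088 m) or (horizontal distance between packet_2_mid and short_core below 0.005 m and height (world z) of packet_2_mid between 0.082 and 0.088 m) or (horizontal distance between packet_3_mid and short_core below 0.005 m and height (world z) of packet_3_mid between 0.082 and 0.088 m)) and ((horizontal distance between packet_1_mid and short_core below 0.005 m and height (world z) of packet_1_mid between 0.072 and 0.088 m) or height (world z) of packet_1_mid below 0.012 m) and ((horizontal distance between packet_2_mid and short_core below 0.005 m and height (world z) of packet_2_mid between 0.072 and 0.088 m) or height (world z) of packet_2_mid below 0.012 m) and ((horizontal distance between packet_3_mid and short_core below 0.005 m and height (world z) of packet_3_mid between 0.072 and 0.088 m) or height (world z) of packet_3_mid below 0.012 m) and horizontal distance between short_core and ram below 0.008 m and height (world z) of each of short_core, full_core below 0.044 m and angle between each of short_core, full_core's own z axis and vertical below 0.08 rad and value of joint plunger below 0.002 m and not (velocity of joint dial above 0.05 rad/s) and velocity of joint dial above -0.05 rad/s and horizontal distance between full_core and dial_axis below 0.096 m); the robot touches nothing.
It fails at once if the marker, punch, screwdriver, tape or can is pushed more than 30 mm from where it lay (distance of any of tape_roll, marker, punch, oil_can, screwdriver from where it was at the start of the episode above 0.03 m).
It also fails if it takes over 70 s, if anything falls off the work surface, if the arm or the gripper's body presses on something with over 40 N, if the wrist force passes 120 N, or if a joint passes its speed limit or range.

ROBOT

A 7-joint arm with a two-finger parallel gripper is mounted at the origin on a cart in front of the work surface, level with it; the furniture and walls round the work are solid. World frame = base frame: x ahead of the robot, y to its left, z up, the work surface at z = 0. Lengths are in m, angles in rad, forces in N, time in s.
With the tool pointing down it reaches from about 0.425 to 0.875 m from the base axis. Payload 4.7 kg.
Tool frame: the origin (TCP) lies between the finger pads; the fingertips stand 22 mm ahead of it and the grasp point (between the pads) lies 3 mm ahead of it; z points along the fingers, y is the line along which they close (so a half turn about z gives the same grasp; the last joint's range is limited). The gripper opens to 87 mm and grips with 3 to 60 N. Pads are 19 mm wide; open, the fingers measure 117 mm over their backs; the gripper's body (75 mm by 190 mm) begins 51 mm behind the grasp point.
Start: joints at [1.145, 0.321, -0.07, 1.45, 0.023, 1.371, -0.057], TCP at [0.277, -0.588, 0.245] pointing down, gripper open.
Joint ranges: [-2.86, 2.86], [-0.3, 2.09], [-1.38, 1.24], [0.06, 2.45], [-1.56, 4.7], [0.09, 2.05], [-2.69, 2.69]. Speed limits (rad/s): [2.57, 2.57, 3.14, 3.14, 3.14, 3.14, 3.14].

INTERFACE

Orientations are given as a rotation vector (axis times angle).
In Python, from bench import ctrl gives the robot as it stands. The module is installed in compiled form; this text tells all that it offers.
- The arm moves only by the tool send_rows, never from a script. Its argument "motion" is a list of rows, each an object with "claw": the opening, from -1 (shut) to 1 (fully open); "slide": the shift along the tool's x, y, z in mm, a list of three; "delta_rot": the turn, a rotation vector about the tool's x, y, z in rad, a list of three. In form: [{"claw": claw, "slide": [x, y, z], "delta_rot": [ax, ay, az]}, ...]. A call has 1 to 5 rows; each row is the pose to reach, as a shift and turn from the pose commanded when the call began, along the tool's axes at that moment; what a row does not reach only later rows make up. A row lasts 1/10 s, in which the tool goes at most 50 mm and 8.59 degrees, less where a joint would pass 70% of its speed; a pose out of reach is approached as far as the arm can. A call with a gripper value outside its range is refused whole. The fingers move at their own pace and stop on an object; "grip_force" is the grip in N (left out, the last holds). Time passes only in rows, so rows that repeat a pose let the fingers close. It gives the time, the measured TCP pose, the force, the opening and the grip force at its end, in the units of the state.
- ctrl.get_state(): the state, without advancing time (a new reading comes with each control period).
- ctrl.get_image(name): name is "scene" or "side" or "wrist"; returns a dict with "color" (420x560x3 uint8, blue, green, red), "fx", "fy", "cx", "cy" (pixels), "pose" (4x4, takes a point from camera to world coordinates). Camera axes: x right, y down, z forward; pixel columns grow to the right and rows downward; lengths in m; the calibration is good to about 2 mm. A picture is of the moment at which its call begins. There is no depth.
- ctrl.close_job(): hands the job in; it is judged then, once.
The state is a dict: "time": time; "joint_positions": joint angles; "qd": joint speeds; "joint_torque": joint torques, N m; "position": TCP position; "tool_rot": TCP orientation; "ft_force": force on the tool from outside, world axes, zero at the start; "torque": the same for the moment, N m; "grip_width": opening from 0.0 (shut) to 1.0 (fully open); "grip_force": force on a finger pad.
Only numpy, scipy, OpenCV 4.12 (cv2) and the standard library are available. Lean on these libraries where they do the work, as an engineer would, in place of code of your own. Each camera call takes 0.05 s, during which the arm holds its last target. There are 200 camera calls.

## Working session

There is one attempt and no reset: what is moved stays moved. The work goes in short steps, Python scripts to look and compute and a tool call to move; the robot and the scene stay as the last step left them, time stands still between calls to the robot, and variables do not carry over. Pictures are saved under pics/ and viewed, at most 13 in all, crops included, and the job is handed in when it is done.

Besides the shell and the picture viewer there is one more tool, called after "Emit:" as name([rows], argument=value, ...), one row to a line, values as JSON. send_rows: Moves the arm, as the interface text tells. Its arguments: {"type":"object","properties":{"motion":{"type":"array","items":{"type":"object","properties":{"claw":{"type":"number"},"slide":{"type":"array","items":{"type":"number"}},"delta_rot":{"type":"array","items":{"type":"number"}}}}},"grip_force":{"type":"number"}},"required":["motion"]}

```bash
mkdir -p pics
cat > h.py <<'E'
import numpy as np, cv2, json
from bench import ctrl
from scipy.spatial.transform import Rotation as R
def snap(n,fn):
    d=ctrl.get_image(n); cv2.imwrite('pics/'+fn+'.png',d['color'])
    np.savez('pics/'+fn+'.npz',**{k:d[k] for k in('fx','fy','cx','cy','pose')}); return d
def ray(fn,u,v):
    d=np.load('pics/'+fn+'.npz'); P=d['pose']
    r=P[:3,:3]@np.array([(u-d['cx'])/d['fx'],(v-d['cy'])/d['fy'],1]); return P[:3,3],r/np.linalg.norm(r)
def atz(fn,u,v,z):
    o,r=ray(fn,u,v); return o+r*(z-o[2])/r[2]
def tri(obs):
    A=np.zeros((3,3));b=np.zeros(3)
    for o,r in (ray(*x) for x in obs):
        M=np.eye(3)-np.outer(r,r);A+=M;b+=M@o
    return np.linalg.solve(A,b)
def proj(fn,p):
    d=np.load('pics/'+fn+'.npz'); P=d['pose']; c=P[:3,:3].T@(np.array(p)-P[:3,3])
    return np.array([d['fx']*c[0]/c[2]+d['cx'],d['fy']*c[1]/c[2]+d['cy']])
def st():
    s=ctrl.get_state(); return s
E
python3 - <<'E'
from h import *
for n in('scene','side','wrist'):
    d=snap(n,n+'0'); print(n,d['fx'],d['pose'].round(3).tolist())
a=cv2.imread('pics/scene0.png');b=cv2.imread('pics/side0.png')
s=st();print(s['position'],s['tool_rot'],s['grip_width'],s['time'])
E
```

```text
scene 518.2745051963365 [[-0.678, -0.491, 0.548, -0.39], [-0.735, 0.462, -0.496, 0.776], [-0.009, -0.739, -0.674, 1.158], [0.0, 0.0, 0.0, 1.0]]
side 542.2504453873697 [[0.997, -0.06, 0.057, 0.385], [-0.079, -0.519, 0.851, -1.577], [-0.021, -0.853, -0.522, 1.029], [0.0, 0.0, 0.0, 1.0]]
wrist 340.3882920729609 [[0.426, -0.864, -0.268, 0.351], [-0.905, -0.408, -0.124, -0.553], [-0.002, 0.295, -0.956, 0.383], [0.0, 0.0, 0.0, 1.0]]
[ 0.27656766 -0.58780338  0.24370909] [-3.06454554e+00 -6.85135305e-01  6.23060810e-04] 0.999611483453075 0.15
```

View pics/scene0.png

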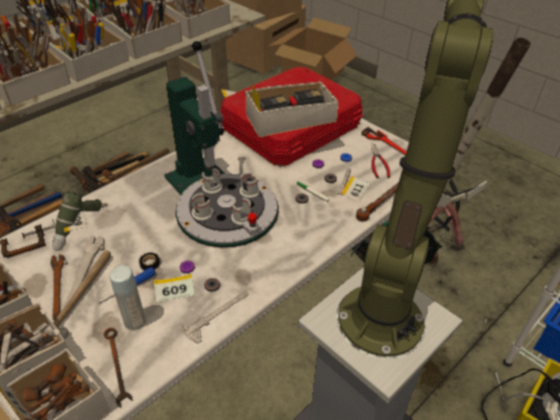

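View pics/side0.png

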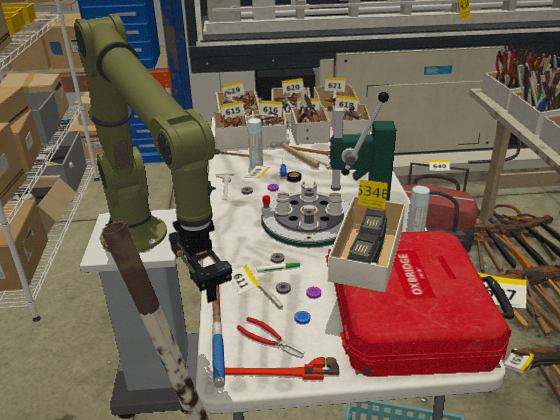

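The scene view shows grey packets at (302,198), (331,178) and (212,284), the knob at (252,217) and the dial at about (228,201). In the side view the packets are at (277,258), (284,288) and (247,190), and the knob is at (266,199). Next I'll triangulate these and crop the dial.

Run:
```python
from h import *
for n,a,b in [('p1',(302,198),(277,258)),('p2',(331,178),(284,288)),('p3',(212,284),(247,190)),('knob',(252,217),(266,199)),('dial',(228,201),(309,212))]:
    print(n,tri([('scene0',*a),('side0',*b)]).round(4),atz('scene0',*a,.01).round(3),atz('side0',*b,.01).round(3))
a=cv2.imread('pics/scene0.png')[150:260,165:365];b=cv2.imread('pics/side0.png')[170:310,225:365]
a=cv2.resize(a,None,fx=4,fy=4,interpolation=3)[:, :800];b=cv2.resize(b,None,fx=4,fy=4,interpolation=3)
cv2.imwrite('pics/c1.png',a);cv2.imwrite('pics/c2.png',b)
```

```text
p1 [ 0.4741 -0.195   0.0061] [ 0.472 -0.192  0.01 ] [ 0.473 -0.201  0.01 ]
p2 [ 0.4808 -0.345   0.0056] [ 0.475 -0.341  0.01 ] [ 0.482 -0.349  0.01 ]
p3 [0.3937 0.2541 0.0073] [0.392 0.255 0.01 ] [0.393 0.249 0.01 ]
knob [0.4569 0.0426 0.0858] [ 0.518 -0.009  0.01 ] [0.462 0.172 0.01 ]
dial [0.6034 0.0168 0.0384] [ 0.629 -0.003  0.01 ] [0.609 0.062 0.01 ]
```

View pics/c1.png

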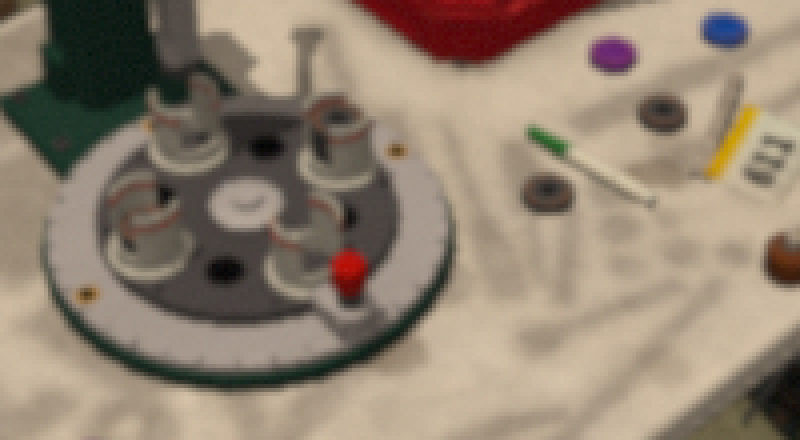

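View pics/c2.png

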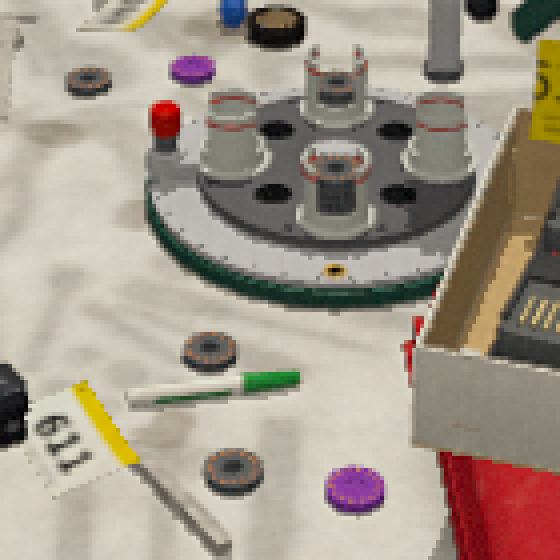

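The right sleeve holds the full core (copper ring at the line) and the left one holds the short core, so the dial turns -pi/2. Packets 1 (by the marker) and 3 (free, left) look easiest. Next I'll compute the press frame and the first move.

```bash
cat >> h.py <<'E'
def rows(p,yaw):
    "slide mm / delta_rot for a tool-down pose, tool y at yaw"
    s=st(); R0=R.from_rotvec(s['tool_rot']); c,sn=np.cos(yaw),np.sin(yaw)
    Rt=R.from_matrix(np.array([[sn,c,0],[-c,sn,0],[0,0,-1]]))
    print('slide',(R0.inv().apply(np.array(p)-s['position'])*1000).round(1),'rot',(R0.inv()*Rt).as_rotvec().round(3),'pos',s['position'].round(4),'yaw',np.arctan2(*R0.as_matrix()[[1,0],1]).round(3),'t',s['time'])
E
python3 - <<'E'
from h import *
for n,u,v,w in [('mk1',257,269.5,.008),('mk2',300,264.5,.008),('pu1',260,287,.007),('pu2',281,306,.007),('can',256,168,0),('tape',293,177,.019),('purp',273,187,.01),('cal',222,190,.01)]: print(n,atz('side0',u,v,w).round(3))
print('can scene',atz('scene0',135,322,0).round(3))
rows([.474,-.215,.21],-.45)
E
```

```text
mk1 [ 0.408 -0.25   0.008]
mk2 [ 0.542 -0.239  0.008]
pu1 [ 0.412 -0.334  0.007]
pu2 [ 0.467 -0.423  0.007]
can [0.437 0.451 0.   ]
tape [0.579 0.317 0.019]
purp [0.495 0.261 0.01 ]
cal [0.297 0.26  0.01 ]
can scene [0.439 0.481 0.   ]Traceback (most recent call last):
  File "<stdin>", line 4, in <module>
  File "h.py", line 25, in rows
    Rt=R.from_matrix(np.array([[sn,c,0],[-c,sn,0],[0,0,-1]]))
  File "scipy/spatial/transform/_rotation.pyx", line 1143, in scipy.spatial.transform._rotation.Rotation.from_matrix
ValueError: Non-positive determinant (left-handed or null coordinate frame) in rotation matrix 0: [[-0.43496553  0.9004471   0.        ]
 [-0.9004471  -0.43496553  0.        ]
 [ 0.          0.         -1.        ]].
```

```bash
sed -i 's/\[\[sn,c,0\],\[-c,sn,0\]/[[-sn,c,0],[c,sn,0]/' h.py
python3 - <<'E'
from h import *
rows([.474,-.195,.20],.08)
E
```

```text
slide [ 345.9 -271.3   44.1] rot [-1.000e-03 -1.000e-03 -1.211e+00] pos [ 0.2766 -0.5878  0.2437] yaw -1.131 t 0.15
```

Emit:
send_rows([
  {"claw": 1,"slide": [35,-27,4],"delta_rot": [0,0,-0.12]},
  {"claw": 1,"slide": [70,-54,9],"delta_rot": [0,0,-0.24]},
  {"claw": 1,"slide": [104,-81,13],"delta_rot": [0,0,-0.36]},
  {"claw": 1,"slide": [138,-108,18],"delta_rot": [0,0,-0.48]},
  {"claw": 1,"slide": [173,-135,22],"delta_rot": [0,0,-0.6]},
])

```text
time: 0.65
position: [0.376, -0.3906, 0.2221]
tool_rot: [-2.723, -1.567, 0.001]
ft_force: [1.0, -0.3, -0.6]
grip_width: 1.001
grip_force: 0.0
```

Run:
```python
from h import *
rows([.474,-.195,.20],.08)
```

```text
slide [218.4 -13.6  22. ] rot [-0.     0.    -0.606] pos [ 0.376  -0.3906  0.2221] yaw -0.526 t 0.65
```

Motion tracks well.

Emit:
send_rows([
  {"claw": 1,"slide": [44,-3,4],"delta_rot": [0,0,-0.12]},
  {"claw": 1,"slide": [88,-6,9],"delta_rot": [0,0,-0.24]},
  {"claw": 1,"slide": [132,-9,13],"delta_rot": [0,0,-0.36]},
  {"claw": 1,"slide": [175,-11,18],"delta_rot": [0,0,-0.48]},
  {"claw": 1,"slide": [218,-14,22],"delta_rot": [0,0,-0.606]},
])

```text
time: 1.15
position: [0.4744, -0.1956, 0.2002]
tool_rot: [2.131, 2.308, -0.001]
ft_force: [0.2, 0.1, 0.2]
grip_width: 0.999
grip_force: 0.0
```

Emit:
send_rows([
  {"claw": 1,"slide": [0,0,0],"delta_rot": [0,0,0]},
  {"claw": 1,"slide": [0,0,0],"delta_rot": [0,0,0]},
])

```text
time: 1.35
position: [0.4743, -0.1963, 0.2003]
tool_rot: [-2.134, -2.305, 0.001]
ft_force: [0.1, -0.8, -0.2]
grip_width: 0.995
grip_force: 0.0
```

Run:
```python
from h import *
snap('wrist','w1');print(st()['position'],proj('w1',[.474,-.195,.01]),proj('w1',st()['position']))
```

```text
[ 0.4737479  -0.19774934  0.2003592 ] [279.35135735 191.33872173] [277.84821635 294.70896416]
```

View pics/w1.png

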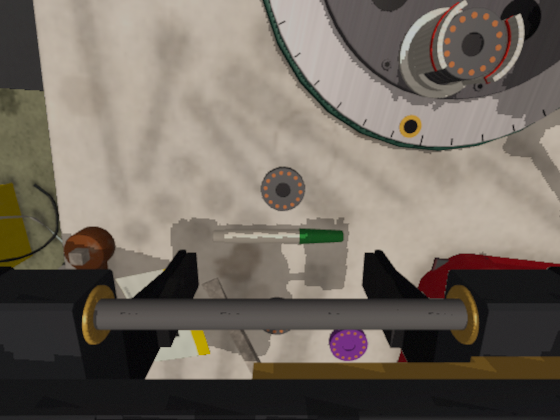

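The wrist view shows packet 1 at (283,189), with the marker below it at (280,237) lying along image x. Right hole bush is at (411,126), and the full core is at (473,43).

```bash
cat >> h.py <<'E'
def blob(fn,u,v,r=40,th=105):
    "centroid & size of the dark blob around u,v (holes filled by hull)"
    g=cv2.cvtColor(cv2.imread('pics/'+fn+'.png'),6); x0,y0=int(u-r),int(v-r); g=g[max(y0,0):y0+2*r,max(x0,0):x0+2*r]
    m=(g<th).astype(np.uint8); cs,_=cv2.findContours(m,0,2)
    c=max(cs,key=cv2.contourArea); e=cv2.fitEllipse(cv2.convexHull(c)); return np.array(e[0])+[max(x0,0)+.5,max(y0,0)+.5],e[1]
E
python3 - <<'E'
from h import *
for th in(95,110,125):
    c,s=blob('w1',283,189,32,th);print(th,c,s,atz('w1',*c,.010).round(4))
c,_=blob('w1',283,189,32,110)
print('tri',tri([('scene0',302,198),('side0',277.3,257.5),('w1',*c)]).round(4))
print('hole_r',atz('w1',411,126,.026),'full top',atz('w1',473,43,.09))
print([st()['position'].round(4).tolist() for _ in range(3)])
E
```

```text
95 [283.0263176 188.7044487] (43.12971496582031, 43.46311950683594) [ 0.4774 -0.192   0.01  ]
110 [283.11191559 188.76116562] (43.55022430419922, 44.033748626708984) [ 0.4775 -0.1921  0.01  ]
125 [283.06087112 188.64484787] (44.33591079711914, 44.64040756225586) [ 0.4775 -0.192   0.01  ]
tri [ 0.4756 -0.1938  0.0065]
hole_r [ 0.58658736 -0.12200587  0.026     ] full top [ 0.59335438 -0.06422528  0.09      ]
[[0.4737, -0.1977, 0.2004], [0.4737, -0.1977, 0.2004], [0.4737, -0.1977, 0.2004]]
```

Run:
```python
from h import *
rows([.4775,-.192,.10],.08)
```

```text
slide [  5.5   4.2 100.4] rot [-0.001  0.    -0.006] pos [ 0.4737 -0.1977  0.2004] yaw 0.074 t 1.4
```

Emit:
send_rows([
  {"claw": 1,"slide": [2,2,35],"delta_rot": [0,0,0]},
  {"claw": 1,"slide": [4,3,70],"delta_rot": [0,0,0]},
  {"claw": 1,"slide": [5,4,100],"delta_rot": [0,0,0]},
  {"claw": 1,"slide": [5,4,100],"delta_rot": [0,0,0]},
  {"claw": 1,"slide": [5,4,100],"delta_rot": [0,0,0]},
])

```text
time: 1.9
position: [0.4773, -0.1933, 0.1008]
tool_rot: [-2.139, -2.3, 0.001]
ft_force: [0.3, 0.0, -1.0]
grip_width: 0.998
grip_force: 0.0
```

Run:
```python
from h import *
snap('wrist','w2')
u,v=proj('w2',[.4775,-.192,.01]);print(u,v)
c,s=blob('w2',u,v,48,115);print(c,s,atz('w2',*c,.010).round(4))
print('tri',tri([('w1',283.05,188.7),('w2',*c)]).round(4))
rows([.4775,-.192,.025],.08)
```

```text
279.87458660898255 224.39468154877676
[290.29326248 231.16680527] (62.45197296142578, 90.89646911621094) [ 0.4854 -0.1966  0.01  ]
tri [ 0.4794 -0.1804  0.056 ]
slide [ 1.5 -0.8 76.9] rot [ 0.002  0.001 -0.007] pos [ 0.4783 -0.1934  0.1019] yaw 0.073 t 1.95
```

```bash
cat >> h.py <<'E'
def circ(fn,u,v,r,w=None):
    "circle of about r px near u,v"
    w=w or int(r*1.8); x0,y0=max(int(u-w),0),max(int(v-w),0)
    g=cv2.cvtColor(cv2.imread('pics/'+fn+'.png'),6)[y0:int(v+w),x0:int(u+w)]
    c=cv2.HoughCircles(cv2.resize(g,None,fx=2,fy=2,interpolation=3),cv2.HOUGH_GRADIENT_ALT,1,8,param1=150,param2=.5,minRadius=int(r*1.6),maxRadius=int(r*2.4))
    return None if c is None else [(round(x/2+x0,1),round(y/2+y0,1),round(q/2,1)) for x,y,q in c[0][:4]]
E
python3 - <<'E'
from h import *
print(circ('w1',283,189,22),circ('w2',280,226,32))
for x in (circ('w2',280,226,32) or []): print(atz('w2',x[0],x[1],.01).round(4),tri([('w1',283.05,188.7),('w2',*x[:2])]).round(4))
E
```

```text
[(np.float32(282.5), np.float32(188.5), np.float32(21.9))] [(np.float32(277.0), np.float32(226.0), np.float32(29.4))]
[ 0.4755 -0.1934  0.01  ] [ 0.4762 -0.189   0.0227]
```

Emit:
send_rows([
  {"claw": 1,"slide": [1,-1,30],"delta_rot": [0,0,0]},
  {"claw": 1,"slide": [1,-1,55],"delta_rot": [0,0,0]},
  {"claw": 1,"slide": [1,-1,70],"delta_rot": [0,0,0]},
  {"claw": 1,"slide": [1,-1,76],"delta_rot": [0,0,0]},
  {"claw": 1,"slide": [1,-1,76],"delta_rot": [0,0,0]},
], grip_force=25)

```text
time: 2.45
position: [0.477, -0.1915, 0.025]
tool_rot: [2.137, 2.302, 0.0]
ft_force: [-0.7, -0.2, -0.1]
grip_width: 0.999
grip_force: 0.0
```

Emit:
send_rows([
  {"claw": -1,"slide": [0,0,0],"delta_rot": [0,0,0]},
  {"claw": -1,"slide": [0,0,0],"delta_rot": [0,0,0]},
  {"claw": -1,"slide": [0,0,0],"delta_rot": [0,0,0]},
  {"claw": -1,"slide": [0,0,0],"delta_rot": [0,0,0]},
  {"claw": -1,"slide": [0,0,0],"delta_rot": [0,0,0]},
])

```text
time: 2.95
position: [0.4768, -0.1912, 0.0248]
tool_rot: [2.136, 2.303, -0.0]
ft_force: [0.1, -0.2, 0.2]
grip_width: 0.631
grip_force: 0.0
```

Emit:
send_rows([
  {"claw": -1,"slide": [0,0,0],"delta_rot": [0,0,0]},
  {"claw": -1,"slide": [0,0,0],"delta_rot": [0,0,0]},
  {"claw": -1,"slide": [0,0,0],"delta_rot": [0,0,0]},
])

```text
time: 3.25
position: [0.4767, -0.1911, 0.0246]
tool_rot: [2.137, 2.303, -0.0]
ft_force: [-1.2, -0.2, 1.2]
grip_width: 0.496
grip_force: 25.0
```

Emit:
send_rows([
  {"claw": -1,"slide": [0,0,-15],"delta_rot": [0,0,0]},
  {"claw": -1,"slide": [0,0,-50],"delta_rot": [0,0,0]},
  {"claw": -1,"slide": [0,0,-95],"delta_rot": [0,0,0]},
  {"claw": -1,"slide": [0,0,-140],"delta_rot": [0,0,0]},
  {"claw": -1,"slide": [0,0,-175],"delta_rot": [0,0,0]},
])

```text
time: 3.75
position: [0.4773, -0.191, 0.2035]
tool_rot: [2.134, 2.301, 0.001]
ft_force: [1.1, -0.8, -0.1]
grip_width: 0.493
grip_force: 25.0
```

Run:
```python
from h import *
rows([.50,.08,.22],1.41); print(st()['grip_width'])
```

```text
slide [268.4  43.2 -16.9] rot [ 1.000e-03  3.000e-03 -1.335e+00] pos [ 0.4773 -0.191   0.2035] yaw 0.075 t 3.75
0.4925941710084373
```

Emit:
send_rows([
  {"claw": -1,"slide": [27,4,-2],"delta_rot": [0,0,-0.133]},
  {"claw": -1,"slide": [54,9,-3],"delta_rot": [0,0,-0.267]},
  {"claw": -1,"slide": [80,13,-5],"delta_rot": [0,0,-0.4]},
  {"claw": -1,"slide": [107,17,-7],"delta_rot": [0,0,-0.534]},
  {"claw": -1,"slide": [134,22,-8],"delta_rot": [0,0,-0.667]},
])

```text
time: 4.25
position: [0.4884, -0.0546, 0.2087]
tool_rot: [1.256, 2.878, -0.001]
ft_force: [0.2, 0.1, -0.9]
grip_width: 0.492
grip_force: 25.0
```

Emit:
send_rows([
  {"claw": -1,"slide": [18,20,-2],"delta_rot": [0,0,-0.133]},
  {"claw": -1,"slide": [37,40,-4],"delta_rot": [0,0,-0.267]},
  {"claw": -1,"slide": [55,60,-6],"delta_rot": [0,0,-0.4]},
  {"claw": -1,"slide": [74,80,-8],"delta_rot": [0,0,-0.534]},
  {"claw": -1,"slide": [92,100,-8],"delta_rot": [0,0,-0.667]},
])

```text
time: 4.75
position: [0.5, 0.0809, 0.2168]
tool_rot: [0.245, 3.131, -0.001]
ft_force: [-0.5, -0.9, -0.4]
grip_width: 0.497
grip_force: 25.0
```

Emit:
send_rows([
  {"claw": -1,"slide": [0,0,0],"delta_rot": [0,0,0]},
  {"claw": -1,"slide": [0,0,0],"delta_rot": [0,0,0]},
])

```text
time: 4.95
position: [0.4999, 0.0799, 0.2161]
tool_rot: [0.253, 3.131, -0.001]
ft_force: [-0.3, -1.4, -0.7]
grip_width: 0.495
grip_force: 25.0
```

Run:
```python
from h import *
snap('wrist','w3');s=st();print(s['position'],s['grip_width'],[proj('w3',p).round() for p in([.619,.106,.098],[.457,.043,.096],[.6,.02,.04])])
rows([.62,.11,.22],1.41)
```

```text
[0.49996245 0.07885811 0.21591914] 0.48977179338179727 [array([330., 335.]), array([223., 168.]), array([238., 295.])]
slide [-113.4   50.2   -4.1] rot [-0.001  0.    -0.002] pos [0.5    0.0789 0.2159] yaw 1.408 t 5.0
```

View pics/w3.png

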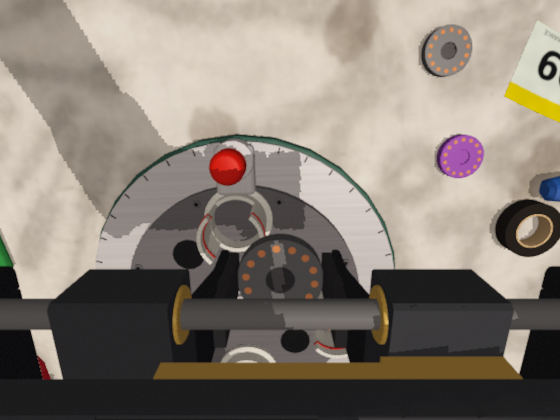

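The wrist view shows the packet held at (281,279), the knob at (228,167), the empty front sleeve at (238,220) and packet 3 at (447,50). I'll fit the press pose from all its features.

```bash
cat > fit.py <<'E'
from h import *
from scipy.optimize import least_squares
def W(q,x,y,z): c,s=np.cos(q[2]),np.sin(q[2]); return [q[0]+c*x-s*y,q[1]+s*x+c*y,z]
L={'kn':(-.148,0,.083),'hl':(0,.148,.026),'hr':(0,-.148,.026),'fc':(0,-.09,.09)}
obs=[('scene0','hl',186.75,223.5),('scene0','hr',264.25,187.5),('side0','hr',308.75,237.5),('scene0','kn',252.2,217),('side0','kn',266.2,199.5),('w3','kn',228.5,166),('w1','hr',411,126),('w1','fc',473,43)]
f=lambda q:np.concatenate([(proj(a,W(q,*L[k]))-[u,v])*(1.5 if a[0]=='w' else 1) for a,k,u,v in obs])
r=least_squares(f,[.604,.02,-.15],loss='soft_l1'); q=r.x
E
python3 - <<'E'
from fit import *
print(q.round(4));
for o,e in zip(obs,f(q).reshape(-1,2)): print(o[:2],e.round(1))
print('sleeve_l',W(q,0,.09,.04),'hole_l',W(q,0,.148,.026),'knob',W(q,-.148,0,.083))
print('p3',atz('w3',447,51,.01),circ('w3',447,51,26))
# packet in hand: tool-frame x offset
c=circ('w3',281,279,40);print(c)
E
```

```text
[ 0.6053  0.025  -0.1321]
('scene0', 'hl') [-0.8  0. ]
('scene0', 'hr') [-1.  0.]
('side0', 'hr') [ 0.5 -0. ]
('scene0', 'kn') [-0.8  0.9]
('side0', 'kn') [ 0.5 -0.2]
('w3', 'kn') [-1.2  0.5]
('w1', 'hr') [-1.2 -0.7]
('w1', 'fc') [ 0.1 -0.1]
sleeve_l [np.float64(0.6171176243328608), np.float64(0.11423561816344366), 0.04] hole_l [np.float64(0.6247561696476811), np.float64(0.17173042336768307), 0.026] knob [np.float64(0.4585538269438735), np.float64(0.04451100158088956), 0.083]
p3 [0.3962269 0.2541129 0.01     ] [(np.float32(448.5), np.float32(53.5), np.float32(28.0)), (np.float32(448.5), np.float32(53.5), np.float32(23.4))]
[(np.float32(281.0), np.float32(278.0), np.float32(42.8))]
```

Run:
```python
from fit import *
p=atz('w3',281,278,.2013); s=st(); R0=R.from_rotvec(s['tool_rot']); print('hand offset tool',(R0.inv().apply(p-s['position'])*1000).round(1))
rows([.6171,.1142,.15],np.pi/2+q[2]); print(s['time'])
```

```text
hand offset tool [-1.2  2.1 14.6]
slide [-109.8   54.    65.9] rot [-0.001  0.    -0.031] pos [0.5    0.0789 0.2159] yaw 1.408 t 5.0
5.0
```

Emit:
send_rows([
  {"claw": -1,"slide": [-30,15,0],"delta_rot": [0,0,-0.01]},
  {"claw": -1,"slide": [-60,30,5],"delta_rot": [0,0,-0.02]},
  {"claw": -1,"slide": [-90,43,20],"delta_rot": [0,0,-0.031]},
  {"claw": -1,"slide": [-110,53,45],"delta_rot": [0,0,-0.031]},
  {"claw": -1,"slide": [-110,53,66],"delta_rot": [0,0,-0.031]},
])

```text
time: 5.5
position: [0.6195, 0.1128, 0.1478]
tool_rot: [-0.211, -3.134, -0.001]
ft_force: [-0.5, -0.6, -1.0]
grip_width: 0.492
grip_force: 25.0
```

Emit:
send_rows([
  {"claw": -1,"slide": [0,0,0],"delta_rot": [0,0,0]},
  {"claw": -1,"slide": [0,0,0],"delta_rot": [0,0,0]},
  {"claw": -1,"slide": [0,0,0],"delta_rot": [0,0,0]},
])

```text
time: 5.8
position: [0.6178, 0.1135, 0.1512]
tool_rot: [0.207, 3.132, -0.001]
ft_force: [0.4, 0.2, -0.2]
grip_width: 0.491
grip_force: 25.0
```

Run:
```python
from fit import *
rows([.6171,.1142,.15],np.pi/2+q[2])
snap('scene','s1');snap('side','d1')
rows([.6171,.1142,.15],np.pi/2+q[2])
a=cv2.imread('pics/s1.png')[150:230,170:250];b=cv2.imread('pics/d1.png')[130:210,280:360]
def ring(im,fn,c,r,z,o,col):
    pts=[(proj(fn,[c[0]+r*np.cos(t),c[1]+r*np.sin(t),z])-o+.5)*5-.5 for t in np.linspace(0,6.28,50)]
    cv2.polylines(im,[np.int32(pts)],True,col,1)
ims=[]
for im,fn,o in((a,'s1',(170,150)),(b,'d1',(280,130))):
    im=cv2.resize(im,None,fx=5,fy=5,interpolation=3)
    c=W(q,0,.09,0); ring(im,fn,c,.028,.098,o,(0,255,0)); ims.append(im)
cv2.imwrite('pics/c3.png',np.hstack(ims))
```

```text
slide [0.8 0.6 1.2] rot [-0.     0.002 -0.   ] pos [0.6178 0.1135 0.1512] yaw 1.439 t 5.8
slide [0.8 0.3 1.3] rot [-0.     0.003  0.   ] pos [0.6178 0.1138 0.1513] yaw 1.439 t 5.9
```

View pics/c3.png

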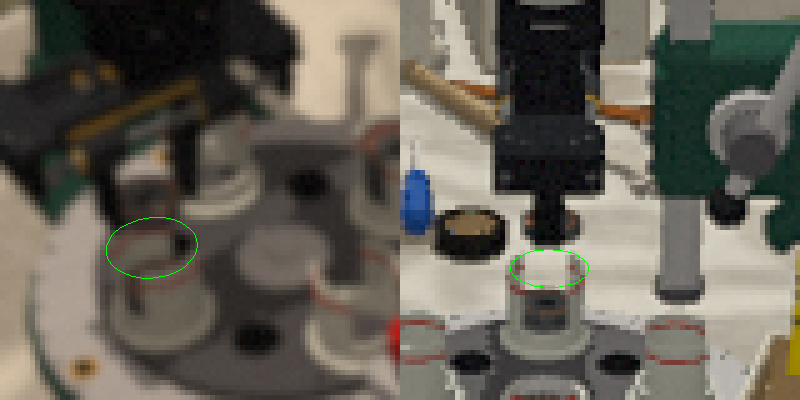

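In the overlay, the held packet (side crop 552,225) sits about 1–2 mm to +x of the left sleeve's mouth (547,268). I'll correct by +1.5 mm in tool x, then descend watching the force.

Emit:
send_rows([
  {"claw": -1,"slide": [1.5,0,8],"delta_rot": [0,0,0]},
  {"claw": -1,"slide": [1.5,0,18],"delta_rot": [0,0,0]},
  {"claw": -1,"slide": [1.5,0,25],"delta_rot": [0,0,0]},
  {"claw": -1,"slide": [1.5,0,31],"delta_rot": [0,0,0]},
  {"claw": -1,"slide": [1.5,0,36],"delta_rot": [0,0,0]},
])

```text
time: 6.4
position: [0.6154, 0.1143, 0.1125]
tool_rot: [-0.205, -3.134, 0.0]
ft_force: [0.3, 0.2, 0.0]
grip_width: 0.491
grip_force: 25.0
```

Emit:
send_rows([
  {"claw": -1,"slide": [0,0,3],"delta_rot": [0,0,0]},
  {"claw": -1,"slide": [0,0,3],"delta_rot": [0,0,0]},
])

```text
time: 6.6
position: [0.6154, 0.1144, 0.1099]
tool_rot: [-0.205, -3.134, 0.0]
ft_force: [-0.9, -0.1, -0.7]
grip_width: 0.492
grip_force: 25.0
```

Emit:
send_rows([
  {"claw": -1,"slide": [0,0,5],"delta_rot": [0,0,0]},
  {"claw": -1,"slide": [0,0,10],"delta_rot": [0,0,0]},
  {"claw": -1,"slide": [0,0,13],"delta_rot": [0,0,0]},
  {"claw": -1,"slide": [0,0,14],"delta_rot": [0,0,0]},
  {"claw": -1,"slide": [0,0,14],"delta_rot": [0,0,0]},
])

```text
time: 7.1
position: [0.6156, 0.1144, 0.0963]
tool_rot: [-0.205, -3.135, 0.0]
ft_force: [0.8, 0.4, -1.4]
grip_width: 0.492
grip_force: 25.0
```

Emit:
send_rows([
  {"claw": 0.35,"slide": [0,0,0],"delta_rot": [0,0,0]},
  {"claw": 0.35,"slide": [0,0,0],"delta_rot": [0,0,0]},
  {"claw": 0.35,"slide": [0,0,0],"delta_rot": [0,0,0]},
  {"claw": 0.35,"slide": [0,0,0],"delta_rot": [0,0,0]},
])

```text
time: 7.5
position: [0.6158, 0.1144, 0.0968]
tool_rot: [0.205, 3.134, -0.0]
ft_force: [0.3, -0.4, 0.6]
grip_width: 0.664
grip_force: 0.0
```

Emit:
send_rows([
  {"claw": 0.35,"slide": [0,0,-20],"delta_rot": [0,0,0]},
  {"claw": 0.35,"slide": [0,0,-50],"delta_rot": [0,0,0]},
  {"claw": 0.35,"slide": [0,0,-80],"delta_rot": [0,0,0]},
  {"claw": 0.35,"slide": [0,0,-110],"delta_rot": [0,0,0]},
  {"claw": 0.35,"slide": [0,0,-110],"delta_rot": [0,0,0]},
])

```text
time: 8.0
position: [0.6181, 0.1155, 0.2116]
tool_rot: [0.205, 3.127, 0.003]
ft_force: [0.2, 2.0, -0.3]
grip_width: 0.675
grip_force: 0.0
```

Run:
```python
from fit import *
rows([.397,.254,.20],.9)
```

```text
slide [237.4 108.5   9.9] rot [0.004 0.007 0.54 ] pos [0.6181 0.1155 0.2116] yaw 1.44 t 8.0
```

Emit:
send_rows([
  {"claw": 0.6,"slide": [40,18,0],"delta_rot": [0,0,0]},
  {"claw": 0.9,"slide": [80,36,0],"delta_rot": [0,0,0]},
  {"claw": 1,"slide": [120,55,3],"delta_rot": [0,0,0]},
  {"claw": 1,"slide": [160,73,5],"delta_rot": [0,0,0]},
  {"claw": 1,"slide": [200,91,8],"delta_rot": [0,0,0]},
])

```text
time: 8.5
position: [0.4275, 0.2313, 0.1978]
tool_rot: [-0.206, -3.134, 0.001]
ft_force: [0.0, -0.2, -0.3]
grip_width: 0.979
grip_force: 0.0
```

Emit:
send_rows([
  {"claw": 1,"slide": [37,17,2],"delta_rot": [0,0,0]},
  {"claw": 1,"slide": [37,17,2],"delta_rot": [0,0,0]},
  {"claw": 1,"slide": [37,17,2],"delta_rot": [0,0,0]},
])

```text
time: 8.8
position: [0.3943, 0.2524, 0.1963]
tool_rot: [0.202, 3.134, -0.002]
ft_force: [0.5, 0.5, -0.4]
grip_width: 0.997
grip_force: 0.0
```

Run:
```python
from fit import *
snap('wrist','w4'); u,v=proj('w4',[.396,.254,.01]); print(u,v)
print(blob('w4',u,v,32,110))
for x in circ('w4',u,v,22) or []: print(x,atz('w4',*x[:2],.01).round(4),tri([('w3',448.5,53.5),('w4',*x[:2])]).round(4))
rows([.397,.254,.025],1.44)
# placed packet check, scene/side
snap('scene','s2');snap('side','d2')
a=cv2.imread('pics/s2.png')[165:225,180:240];b=cv2.imread('pics/d2.png')[155:215,280:340]
cv2.imwrite('pics/c4.png',np.hstack([cv2.resize(x,(300,300),interpolation=3) for x in(a,b)]+[cv2.resize(cv2.imread('pics/w4.png')[60:300,160:400],(300,300))])[:, :800])
```

```text
281.5006744754024 193.8971829344198
(array([282.13778687, 188.94359016]), (47.05459213256836, 64.94058227539062))
(np.float32(284.0), np.float32(191.5), np.float32(22.3)) [0.3939 0.2567 0.01  ] [0.3969 0.2575 0.0036]
slide [ -1.3   2.6 171.4] rot [-0.001  0.001 -0.   ] pos [0.3952 0.2517 0.1964] yaw 1.44 t 8.85
```

View pics/c4.png

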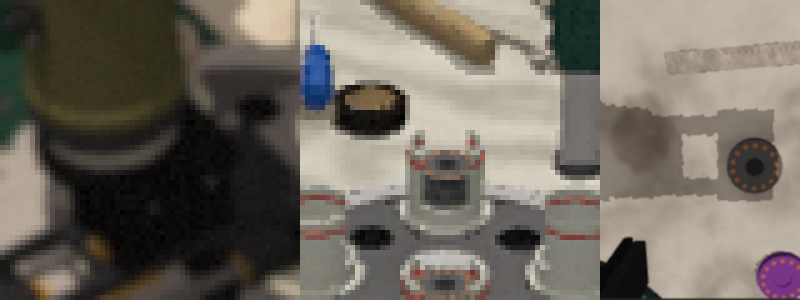

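Packet 1 sits flat in the sleeve (side crop at 445,165), and packet 3 is clear of obstacles (wrist at 284,191). I'll grasp packet 3.

Emit:
send_rows([
  {"claw": 1,"slide": [0,1,45],"delta_rot": [0,0,0]},
  {"claw": 1,"slide": [0,2,90],"delta_rot": [0,0,0]},
  {"claw": 1,"slide": [0,3,130],"delta_rot": [0,0,0]},
  {"claw": 1,"slide": [0,3,155],"delta_rot": [0,0,0]},
  {"claw": 1,"slide": [0,3,164],"delta_rot": [0,0,0]},
])

```text
time: 9.45
position: [0.3939, 0.2537, 0.0294]
tool_rot: [-0.207, -3.129, 0.002]
ft_force: [0.7, 0.0, -0.2]
grip_width: 1.002
grip_force: 0.0
```

Emit:
send_rows([
  {"claw": 1,"slide": [0,0,4],"delta_rot": [0,0,0]},
  {"claw": 1,"slide": [0,0,7],"delta_rot": [0,0,0]},
  {"claw": 1,"slide": [0,0,7],"delta_rot": [0,0,0]},
  {"claw": -1,"slide": [0,0,7],"delta_rot": [0,0,0]},
  {"claw": -1,"slide": [0,0,7],"delta_rot": [0,0,0]},
])

```text
time: 9.95
position: [0.3959, 0.2555, 0.0264]
tool_rot: [0.206, 3.133, 0.0]
ft_force: [0.7, -0.8, 0.2]
grip_width: 0.895
grip_force: 0.0
```

Emit:
send_rows([
  {"claw": -1,"slide": [0,0,0],"delta_rot": [0,0,0]},
  {"claw": -1,"slide": [0,0,0],"delta_rot": [0,0,0]},
  {"claw": -1,"slide": [0,0,0],"delta_rot": [0,0,0]},
  {"claw": -1,"slide": [0,0,0],"delta_rot": [0,0,0]},
  {"claw": -1,"slide": [0,0,0],"delta_rot": [0,0,0]},
])

```text
time: 10.45
position: [0.3952, 0.2553, 0.0255]
tool_rot: [0.205, 3.135, -0.0]
ft_force: [-0.8, 0.1, -0.7]
grip_width: 0.491
grip_force: 25.0
```

Emit:
send_rows([
  {"claw": -1,"slide": [0,0,0],"delta_rot": [0,0,0]},
  {"claw": -1,"slide": [0,0,0],"delta_rot": [0,0,0]},
])

```text
time: 10.65
position: [0.3952, 0.2553, 0.0255]
tool_rot: [-0.205, -3.135, 0.0]
ft_force: [0.1, 0.5, -0.2]
grip_width: 0.493
grip_force: 25.0
```

Emit:
send_rows([
  {"claw": -1,"slide": [0,0,-15],"delta_rot": [0,0,0]},
  {"claw": -1,"slide": [0,0,-50],"delta_rot": [0,0,0]},
  {"claw": -1,"slide": [0,0,-95],"delta_rot": [0,0,0]},
  {"claw": -1,"slide": [0,0,-140],"delta_rot": [0,0,0]},
  {"claw": -1,"slide": [0,0,-180],"delta_rot": [0,0,0]},
])

```text
time: 11.15
position: [0.3949, 0.2556, 0.2074]
tool_rot: [0.204, 3.134, -0.0]
ft_force: [0.2, -1.0, -0.6]
grip_width: 0.49
grip_force: 25.0
```

Emit:
send_rows([
  {"claw": -1,"slide": [0,0,0],"delta_rot": [0,0,0]},
  {"claw": -1,"slide": [0,0,0],"delta_rot": [0,0,0]},
])

```text
time: 11.35
position: [0.3956, 0.2552, 0.2059]
tool_rot: [0.206, 3.133, -0.001]
ft_force: [-1.2, -0.8, -1.0]
grip_width: 0.495
grip_force: 25.0
```

Run:
```python
from fit import *
snap('wrist','w5'); s=st(); R0=R.from_rotvec(s['tool_rot'])
for x in circ('w5',281,278,42) or []: print(x,(R0.inv().apply(atz('w5',*x[:2],s['position'][2]-.0155)-s['position'])*1000).round(1))
rows([.6165,.1144,.15],1.4387)
```

```text
(np.float32(276.5), np.float32(271.5), np.float32(39.0)) [ 0.5 -0.8 15.5]
slide [-238.2 -110.2   54.7] rot [-0.001 -0.001  0.001] pos [0.3948 0.2548 0.2047] yaw 1.44 t 11.4
```

Emit:
send_rows([
  {"claw": -1,"slide": [-40,-18,-10],"delta_rot": [0,0,0]},
  {"claw": -1,"slide": [-80,-37,-10],"delta_rot": [0,0,0]},
  {"claw": -1,"slide": [-120,-56,-10],"delta_rot": [0,0,0]},
  {"claw": -1,"slide": [-160,-74,-5],"delta_rot": [0,0,0]},
  {"claw": -1,"slide": [-200,-92,5],"delta_rot": [0,0,0]},
])

```text
time: 11.9
position: [0.5822, 0.1369, 0.1981]
tool_rot: [-0.205, -3.132, 0.001]
ft_force: [-0.3, 1.5, -0.8]
grip_width: 0.494
grip_force: 25.0
```

Emit:
send_rows([
  {"claw": -1,"slide": [-25,-12,10],"delta_rot": [0,0,0]},
  {"claw": -1,"slide": [-38,-18,30],"delta_rot": [0,0,0]},
  {"claw": -1,"slide": [-38,-18,50],"delta_rot": [0,0,0]},
  {"claw": -1,"slide": [-38,-18,50],"delta_rot": [0,0,0]},
  {"claw": -1,"slide": [-38,-18,50],"delta_rot": [0,0,0]},
])

```text
time: 12.4
position: [0.6155, 0.1158, 0.1488]
tool_rot: [-0.203, -3.131, -0.0]
ft_force: [0.5, -0.1, -0.3]
grip_width: 0.488
grip_force: 25.0
```

Run:
```python
from fit import *
snap('wrist','w6')
rows([.617,.1144,.15],1.4387);snap('wrist','w6');rows([.617,.1144,.15],1.4387)
```

```text
slide [-1.  -1.5  0.2] rot [ 0.    -0.001  0.003] pos [0.6162 0.116  0.1502] yaw 1.441 t 12.45
slide [-0.5 -1.6  1. ] rot [0.    0.    0.003] pos [0.6167 0.1161 0.151 ] yaw 1.441 t 12.5
```

Emit:
send_rows([
  {"claw": -1,"slide": [-0.5,-1.5,8],"delta_rot": [0,0,0]},
  {"claw": -1,"slide": [-0.5,-1.5,17],"delta_rot": [0,0,0]},
  {"claw": -1,"slide": [-0.5,-1.5,24],"delta_rot": [0,0,0]},
  {"claw": -1,"slide": [-0.5,-1.5,29],"delta_rot": [0,0,0]},
  {"claw": -1,"slide": [-0.5,-1.5,33],"delta_rot": [0,0,0]},
])

```text
time: 13.0
position: [0.6169, 0.1136, 0.1168]
tool_rot: [-0.205, -3.134, 0.0]
ft_force: [-0.3, -0.1, -0.3]
grip_width: 0.493
grip_force: 25.0
```

Emit:
send_rows([
  {"claw": -1,"slide": [0,0,3],"delta_rot": [0,0,0]},
  {"claw": -1,"slide": [0,0,3],"delta_rot": [0,0,0]},
])

```text
time: 13.2
position: [0.6169, 0.1136, 0.1141]
tool_rot: [-0.205, -3.134, 0.0]
ft_force: [-0.8, 0.2, -0.2]
grip_width: 0.491
grip_force: 25.0
```

Emit:
send_rows([
  {"claw": -1,"slide": [0,0,4],"delta_rot": [0,0,0]},
  {"claw": -1,"slide": [0,0,7],"delta_rot": [0,0,0]},
  {"claw": -1,"slide": [0,0,8],"delta_rot": [0,0,0]},
  {"claw": -1,"slide": [0,0,8],"delta_rot": [0,0,0]},
])

```text
time: 13.6
position: [0.617, 0.1136, 0.1063]
tool_rot: [-0.205, -3.135, 0.0]
ft_force: [0.4, -0.5, -0.7]
grip_width: 0.491
grip_force: 25.0
```

Emit:
send_rows([
  {"claw": 0.35,"slide": [0,0,0],"delta_rot": [0,0,0]},
  {"claw": 0.35,"slide": [0,0,0],"delta_rot": [0,0,0]},
  {"claw": 0.35,"slide": [0,0,0],"delta_rot": [0,0,0]},
  {"claw": 0.35,"slide": [0,0,0],"delta_rot": [0,0,0]},
])

```text
time: 14.0
position: [0.6173, 0.1137, 0.1068]
tool_rot: [0.205, 3.134, -0.0]
ft_force: [-0.4, 0.7, 0.2]
grip_width: 0.664
grip_force: 0.0
```

Emit:
send_rows([
  {"claw": 0.35,"slide": [0,0,-20],"delta_rot": [0,0,0]},
  {"claw": 0.35,"slide": [0,0,-50],"delta_rot": [0,0,0]},
  {"claw": 0.35,"slide": [0,0,-80],"delta_rot": [0,0,0]},
  {"claw": 0.35,"slide": [0,0,-100],"delta_rot": [0,0,0]},
  {"claw": 0.35,"slide": [0,0,-100],"delta_rot": [0,0,0]},
])

```text
time: 14.5
position: [0.6189, 0.1145, 0.2101]
tool_rot: [0.205, 3.129, 0.002]
ft_force: [0.7, 0.7, -0.6]
grip_width: 0.674
grip_force: 0.0
```

Run:
```python
from fit import *
rows([.47,.0433,.205],1.4387)
```

```text
slide [138.4 -90.    4.1] rot [0.002 0.006 0.001] pos [0.6189 0.1145 0.2101] yaw 1.44 t 14.5
```

Emit:
send_rows([
  {"claw": 0.35,"slide": [37,-22,0],"delta_rot": [0,0,0]},
  {"claw": 0.35,"slide": [75,-45,1],"delta_rot": [0,0,0]},
  {"claw": 0.35,"slide": [112,-68,3],"delta_rot": [0,0,0]},
  {"claw": 0.35,"slide": [149,-90,5],"delta_rot": [0,0,0]},
  {"claw": 0.35,"slide": [149,-90,5],"delta_rot": [0,0,0]},
])

```text
time: 15.0
position: [0.4521, 0.0405, 0.1995]
tool_rot: [-0.212, -3.13, 0.012]
ft_force: [1.1, 0.4, -0.0]
grip_width: 0.672
grip_force: 0.0
```

Emit:
send_rows([
  {"claw": 0.35,"slide": [0,0,0],"delta_rot": [0,0,0]},
  {"claw": 0.35,"slide": [0,0,0],"delta_rot": [0,0,0]},
])

```text
time: 15.2
position: [0.4584, 0.0442, 0.2015]
tool_rot: [0.205, 3.134, 0.001]
ft_force: [-0.2, -0.9, 0.3]
grip_width: 0.675
grip_force: 0.0
```

Run:
```python
from fit import *
d=snap('wrist','w7')
h=cv2.cvtColor(d['color'],cv2.COLOR_BGR2HSV); m=(((h[...,0]<8)|(h[...,0]>172))&(h[...,1]>150)&(h[...,2]>70)).astype(np.uint8)
n,l,s,c=cv2.connectedComponentsWithStats(m); i=1+np.argmax(s[1:,4]); print(s[i],c[i],proj('w7',W(q,-.148,0,.083)))
for z in(.083,.09): print(atz('w7',*c[i],z).round(4))
print('tri',tri([('w3',228.5,166),('w7',*c[i]),('scene0',252.2,217),('side0',266.2,199.5)]).round(4))
rows([.4586,.0445,.2],1.4387)
snap('side','d3');snap('scene','s3')
a=cv2.imread('pics/s3.png')[165:225,180:240];b=cv2.imread('pics/d3.png')[155:215,280:340]
cv2.imwrite('pics/c5.png',np.hstack([cv2.resize(x,(270,270),interpolation=3) for x in(a,b)]+[cv2.resize(d['color'][100:300,160:360],(240,270))]))
```

```text
[ 262  194   35   39 1084] [279.21125461 213.33210332] [279.56339761 213.47759415]
[0.4584 0.0442 0.083 ]
[0.4562 0.0445 0.09  ]
tri [0.4577 0.0436 0.0841]
slide [-0.  -0.   1.5] rot [0.001 0.    0.002] pos [0.4586 0.0445 0.2015] yaw 1.441 t 15.25
```

View pics/c5.png

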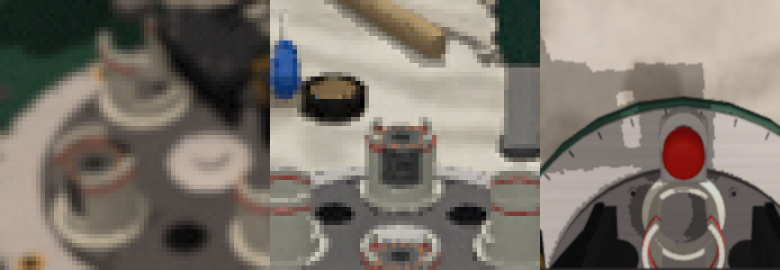

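The core top is now at the red line (side crop 402,135), and the knob is straight under the tool. I'll descend and grip it.

Emit:
send_rows([
  {"claw": 0.35,"slide": [0,0,35],"delta_rot": [0,0,0]},
  {"claw": 0.35,"slide": [0,0,70],"delta_rot": [0,0,0]},
  {"claw": 0.35,"slide": [0,0,95],"delta_rot": [0,0,0]},
  {"claw": 0.35,"slide": [0,0,106],"delta_rot": [0,0,0]},
  {"claw": 0.35,"slide": [0,0,107],"delta_rot": [0,0,0]},
], grip_force=40)

```text
time: 15.85
position: [0.457, 0.0446, 0.0933]
tool_rot: [-0.204, -3.132, -0.003]
ft_force: [-0.7, -0.6, 0.3]
grip_width: 0.675
grip_force: 0.0
```

Emit:
send_rows([
  {"claw": -1,"slide": [0,0,0],"delta_rot": [0,0,0]},
  {"claw": -1,"slide": [0,0,0],"delta_rot": [0,0,0]},
  {"claw": -1,"slide": [0,0,0],"delta_rot": [0,0,0]},
  {"claw": -1,"slide": [0,0,0],"delta_rot": [0,0,0]},
  {"claw": -1,"slide": [0,0,0],"delta_rot": [0,0,0]},
])

```text
time: 16.35
position: [0.458, 0.0438, 0.0951]
tool_rot: [0.205, 3.134, -0.001]
ft_force: [-0.1, -0.2, 2.7]
grip_width: 0.312
grip_force: 40.1
```

Emit:
send_rows([
  {"claw": -1,"slide": [0,0,0],"delta_rot": [0,0,0]},
  {"claw": -1,"slide": [0,0,0],"delta_rot": [0,0,0]},
  {"claw": -1,"slide": [0,0,0],"delta_rot": [0,0,0]},
])

```text
time: 16.65
position: [0.4581, 0.0438, 0.095]
tool_rot: [0.205, 3.134, -0.001]
ft_force: [-0.9, -1.0, 5.3]
grip_width: 0.312
grip_force: 40.0
```

Run:
```python
from fit import *
rows([.4586,.0445,.108],1.4387);s=st();print(s['ft_force'],s['grip_width'])
```

```text
slide [ -0.5   0.8 -13. ] rot [-0.     0.001  0.001] pos [0.4581 0.0438 0.095 ] yaw 1.44 t 16.65
[-0.9112397  -0.95985035  5.32155085] 0.3122101349967557
```

Emit:
send_rows([
  {"claw": -1,"slide": [0,0,-4],"delta_rot": [0,0,0]},
  {"claw": -1,"slide": [0,0,-8],"delta_rot": [0,0,0]},
  {"claw": -1,"slide": [0,0,-12],"delta_rot": [0,0,0]},
  {"claw": -1,"slide": [0,0,-15],"delta_rot": [0,0,0]},
  {"claw": -1,"slide": [0,0,-15],"delta_rot": [0,0,0]},
])

```text
time: 17.15
position: [0.4579, 0.0437, 0.109]
tool_rot: [0.205, 3.134, 0.001]
ft_force: [6.4, -0.0, -12.4]
grip_width: 0.314
grip_force: 40.0
```

Run:
```python
from fit import *
rows([.4586,.0445,.108],1.4387);s=st();print(s['ft_force'],s['grip_width'])
# arc plan in tool frame: per 5-row call, dial turn of -a; tool x = -radial_in... relative motion in start-of-call tool frame
r=.148
for a in np.arange(1,7)*.08: print(round(a,2),'x',round(-1000*r*(1-np.cos(a)),1),'y',round(1000*r*np.sin(a),1))
```

```text
slide [-0.6  0.9  1. ] rot [0.001 0.001 0.001] pos [0.4579 0.0437 0.109 ] yaw 1.44 t 17.15
[ 6.42441879e+00 -6.05671609e-03 -1.23586678e+01] 0.3139494135547461
0.08 x -0.5 y 11.8
0.16 x -1.9 y 23.6
0.24 x -4.2 y 35.2
0.32 x -7.5 y 46.6
0.4 x -11.7 y 57.6
0.48 x -16.7 y 68.3
```

Emit:
send_rows([
  {"claw": -1,"slide": [-0.1,5,0],"delta_rot": [0,0,0.034]},
  {"claw": -1,"slide": [-0.9,16,0],"delta_rot": [0,0,0.108]},
  {"claw": -1,"slide": [-2.9,29,0],"delta_rot": [0,0,0.197]},
  {"claw": -1,"slide": [-6.4,43,0],"delta_rot": [0,0,0.295]},
  {"claw": -1,"slide": [-11.3,56.6,0],"delta_rot": [0,0,0.393]},
])

```text
time: 17.65
position: [0.4761, 0.0977, 0.1084]
tool_rot: [0.819, 3.033, -0.002]
ft_force: [5.5, -2.0, -12.1]
grip_width: 0.31
grip_force: 40.0
```

Run:
```python
from fit import *
a=np.pi-.393; rows(W(q,.148*np.cos(a),.148*np.sin(a),.1085),1.4387-.393);s=st();print(s['ft_force'],s['torque'],s['grip_width'])
```

```text
slide [-0.2  1.9 -0.2] rot [-0.001  0.    -0.002] pos [0.4761 0.0977 0.1084] yaw 1.043 t 17.65
[  5.47208389  -1.96639457 -12.06742508] [-0.34229012 -1.48136345  0.30430568] 0.30998054095916383
```

Good. I'll continue with two more eighths.

Emit:
send_rows([
  {"claw": -1,"slide": [-0.5,12,0],"delta_rot": [0,0,0.079]},
  {"claw": -1,"slide": [-1.8,23.5,0],"delta_rot": [0,0,0.157]},
  {"claw": -1,"slide": [-4.1,35,0],"delta_rot": [0,0,0.236]},
  {"claw": -1,"slide": [-7.3,46,0],"delta_rot": [0,0,0.314]},
  {"claw": -1,"slide": [-11.3,56.6,0],"delta_rot": [0,0,0.393]},
])

```text
time: 18.15
position: [0.5134, 0.1408, 0.1076]
tool_rot: [-1.393, -2.814, 0.004]
ft_force: [3.0, -1.8, -11.8]
grip_width: 0.313
grip_force: 40.0
```

Emit:
send_rows([
  {"claw": -1,"slide": [-0.5,12,0],"delta_rot": [0,0,0.079]},
  {"claw": -1,"slide": [-1.8,23.5,0],"delta_rot": [0,0,0.157]},
  {"claw": -1,"slide": [-4.1,35,0],"delta_rot": [0,0,0.236]},
  {"claw": -1,"slide": [-7.3,46,0],"delta_rot": [0,0,0.314]},
  {"claw": -1,"slide": [-11.3,56.6,0],"delta_rot": [0,0,0.393]},
])

```text
time: 18.65
position: [0.5648, 0.1668, 0.1071]
tool_rot: [-1.914, -2.488, 0.005]
ft_force: [2.9, 0.5, -12.1]
grip_width: 0.311
grip_force: 40.0
```

Run:
```python
from fit import *
for t in(1.178,1.54,np.pi/2):
    a=np.pi-t; rows(W(q,.148*np.cos(a),.148*np.sin(a),.1085),1.4387-t)
s=st();print(s['ft_force'],s['torque'],s['grip_width'])
```

```text
slide [ 0.6  2.5 -1.4] rot [-0.004 -0.    -0.001] pos [0.5648 0.1668 0.1071] yaw 0.259 t 18.65
slide [-9.  54.9 -1.7] rot [-0.004  0.001  0.361] pos [0.5648 0.1668 0.1071] yaw 0.259 t 18.65
slide [-10.6  59.2  -1.7] rot [-0.004  0.001  0.392] pos [0.5648 0.1668 0.1071] yaw 0.259 t 18.65
[  2.92685915   0.46228444 -12.05898841] [ 0.14592613 -0.84282006  0.54794367] 0.31149138472261145
```

Emit:
send_rows([
  {"claw": -1,"slide": [-0.5,12,0],"delta_rot": [0,0,0.079]},
  {"claw": -1,"slide": [-1.8,23.5,0],"delta_rot": [0,0,0.157]},
  {"claw": -1,"slide": [-4.1,35,0],"delta_rot": [0,0,0.236]},
  {"claw": -1,"slide": [-7.3,46,0],"delta_rot": [0,0,0.314]},
  {"claw": -1,"slide": [-10.5,55.5,0],"delta_rot": [0,0,0.38]},
])

```text
time: 19.15
position: [0.6211, 0.1716, 0.1067]
tool_rot: [-2.349, -2.082, 0.006]
ft_force: [1.5, 0.3, -11.1]
grip_width: 0.311
grip_force: 40.0
```

Emit:
send_rows([
  {"claw": -1,"slide": [0,0,0],"delta_rot": [0,0,0]},
  {"claw": -1,"slide": [0,0,0],"delta_rot": [0,0,0]},
])

```text
time: 19.35
position: [0.6212, 0.1715, 0.1073]
tool_rot: [-2.346, -2.086, 0.004]
ft_force: [3.3, 1.1, -11.4]
grip_width: 0.312
grip_force: 40.0
```

Run:
```python
from fit import *
rows(W(q,0,.148,.1085),1.4387-np.pi/2)
s=st();print(s['ft_force'],s['torque'],s['grip_width'])
print(np.rad2deg(np.arctan2(*(s['position'][:2]-q[:2])[::-1])-q[2]), np.hypot(*(s['position'][:2]-q[:2])))
```

```text
slide [ 0.6  3.5 -1.2] rot [-0.004  0.001  0.015] pos [0.6212 0.1715 0.1073] yaw -0.117 t 19.35
[  3.29093432   1.10853764 -11.35079318] [ 0.36898467 -0.88244819  0.37790809] 0.3123039793984918
91.3715969935981 0.14735401964907568
```

Emit:
send_rows([
  {"claw": -0.27,"slide": [0,0,0],"delta_rot": [0,0,0]},
  {"claw": -0.27,"slide": [0,0,0],"delta_rot": [0,0,0]},
  {"claw": -0.27,"slide": [0,1,0],"delta_rot": [0,0,0]},
  {"claw": -0.27,"slide": [0,2,0],"delta_rot": [0,0,0]},
])

```text
time: 19.75
position: [0.6248, 0.1714, 0.1109]
tool_rot: [2.349, 2.085, 0.002]
ft_force: [-0.0, -0.4, -0.9]
grip_width: 0.366
grip_force: 0.0
```

Emit:
send_rows([
  {"claw": -0.27,"slide": [0,0.5,0],"delta_rot": [0,0,0]},
  {"claw": -0.27,"slide": [0,1,0],"delta_rot": [0,0,0]},
  {"claw": -0.27,"slide": [0,1.5,0],"delta_rot": [0,0,0]},
  {"claw": -0.27,"slide": [0,2,0],"delta_rot": [0,0,0]},
])

```text
time: 20.15
position: [0.6262, 0.1711, 0.1095]
tool_rot: [-2.349, -2.085, 0.001]
ft_force: [-0.1, -0.1, 0.7]
grip_width: 0.364
grip_force: 0.4
```

Run:
```python
from fit import *
rows(W(q,0,.148,.1085),1.4387-np.pi/2);s=st();print(s['ft_force'],s['torque'],s['grip_width'])
for n in('side','scene'):
    d=snap(n,n+'4');h=cv2.cvtColor(d['color'],cv2.COLOR_BGR2HSV); m=(((h[...,0]<8)|(h[...,0]>172))&(h[...,1]>150)&(h[...,2]>60))
    for z in(.083,.094):
        u,v=proj(n+'4',W(q,0,.148,z)).astype(int); ys,xs=np.nonzero(m[v-12:v+13,u-12:u+13]); print(n,(u,v),len(xs),xs.mean()+u-12 if len(xs) else 0,ys.mean()+v-12 if len(xs) else 0)
```

```text
slide [ 0.5 -1.5  1. ] rot [-0.001  0.     0.013] pos [0.6262 0.1711 0.1095] yaw -0.119 t 20.15
[-0.10637096 -0.11499737  0.65208182] [ 0.00104591  0.10998751 -0.00368278] 0.36404079704342074
side (np.int64(309), np.int64(179)) 49 308.55102040816325 179.20408163265307
side (np.int64(309), np.int64(176)) 49 308.55102040816325 179.20408163265307
scene (np.int64(183), np.int64(210)) 37 182.94594594594594 210.51351351351352
scene (np.int64(183), np.int64(207)) 37 182.94594594594594 210.51351351351352
```

Emit:
send_rows([
  {"claw": -0.27,"slide": [0,0.5,0],"delta_rot": [0,0,0]},
  {"claw": -0.27,"slide": [0,1,0],"delta_rot": [0,0,0]},
  {"claw": -0.27,"slide": [0,1.5,0],"delta_rot": [0,0,0]},
  {"claw": -0.27,"slide": [0,2,0],"delta_rot": [0,0,0]},
  {"claw": -0.27,"slide": [0,2,0],"delta_rot": [0,0,0]},
])

```text
time: 20.75
position: [0.6281, 0.171, 0.1094]
tool_rot: [-2.349, -2.085, 0.001]
ft_force: [-2.3, 1.6, 0.7]
grip_width: 0.36
grip_force: 0.9
```

Emit:
send_rows([
  {"claw": -0.27,"slide": [0,0.5,0],"delta_rot": [0,0,0]},
  {"claw": -0.27,"slide": [0,1,0],"delta_rot": [0,0,0]},
  {"claw": -0.27,"slide": [0,1,0],"delta_rot": [0,0,0]},
])

```text
time: 21.05
position: [0.6284, 0.171, 0.1094]
tool_rot: [-2.348, -2.085, 0.003]
ft_force: [-4.7, 0.4, 2.4]
grip_width: 0.365
grip_force: 2.7
```

Run:
```python
from fit import *
rows(W(q,0,.148,.1085),1.4387-np.pi/2);s=st();print(s['ft_force'],s['torque'],s['grip_width'])
a=snap('side','d5')['color'][150:200,285:335];b=snap('scene','s5')['color'][185:235,160:210]
cv2.imwrite('pics/c6.png',np.hstack([cv2.resize(x,(350,350),interpolation=3) for x in(a,b)]))
```

```text
slide [ 0.3 -3.7  0.9] rot [-0.002  0.     0.014] pos [0.6284 0.171  0.1094] yaw -0.119 t 21.05
[-4.66539313  0.41945561  2.43155821] [0.13669058 1.18976281 0.03561243] 0.36495246626465755
```

View pics/c6.png

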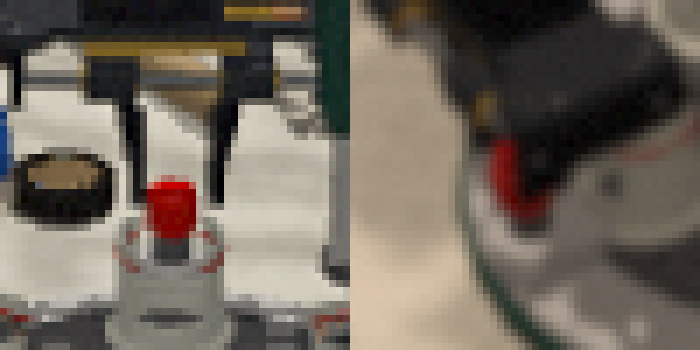

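The pin is blocked in the hole: force rises as I push, and the knob (side crop 172,208) sits low between the fingers. I'll back off, open and rise.

Emit:
send_rows([
  {"claw": -0.27,"slide": [0,-1.5,0],"delta_rot": [0,0,0]},
  {"claw": 0.2,"slide": [0,-3,0],"delta_rot": [0,0,0]},
  {"claw": 0.2,"slide": [0,-3,0],"delta_rot": [0,0,0]},
  {"claw": 0.2,"slide": [0,-3,0],"delta_rot": [0,0,0]},
  {"claw": 0.2,"slide": [0,-3,0],"delta_rot": [0,0,0]},
])

```text
time: 21.65
position: [0.6269, 0.1707, 0.1096]
tool_rot: [2.35, 2.085, 0.001]
ft_force: [-1.1, -0.3, -0.0]
grip_width: 0.579
grip_force: 0.0
```

Emit:
send_rows([
  {"claw": 0.2,"slide": [0,0,-15],"delta_rot": [0,0,0]},
  {"claw": 0.2,"slide": [0,0,-45],"delta_rot": [0,0,0]},
  {"claw": 0.2,"slide": [10,0,-80],"delta_rot": [0,0,0]},
  {"claw": 0.2,"slide": [30,0,-100],"delta_rot": [0,0,0]},
  {"claw": 0.2,"slide": [60,-20,-100],"delta_rot": [0,0,0]},
])

```text
time: 22.15
position: [0.6183, 0.2313, 0.2148]
tool_rot: [2.353, 2.074, 0.012]
ft_force: [-0.0, 1.4, -0.2]
grip_width: 0.6
grip_force: 0.0
```

Emit:
send_rows([
  {"claw": 0.2,"slide": [30,-40,0],"delta_rot": [0,0,0]},
  {"claw": 0.2,"slide": [50,-80,0],"delta_rot": [0,0,0]},
  {"claw": 0.2,"slide": [50,-100,0],"delta_rot": [0,0,0]},
  {"claw": 0.2,"slide": [50,-100,0],"delta_rot": [0,0,0]},
])

```text
time: 22.55
position: [0.5171, 0.2974, 0.2113]
tool_rot: [2.343, 2.092, 0.002]
ft_force: [-0.2, 0.2, 0.1]
grip_width: 0.598
grip_force: 0.0
```

Run:
```python
from fit import *
for n in('side','scene'):
    d=snap(n,n+'6');h=cv2.cvtColor(d['color'],cv2.COLOR_BGR2HSV); m=(((h[...,0]<8)|(h[...,0]>172))&(h[...,1]>150)&(h[...,2]>60))
    for z in(.083,.094):
        u,v=proj(n+'6',W(q,0,.148,z)).round().astype(int); ys,xs=np.nonzero(m[v-12:v+8,u-12:u+13]); print(n,proj(n+'6',W(q,0,.148,z)).round(1),len(xs),(xs.mean()+u-12).round(1) if len(xs) else 0,(ys.mean()+v-12).round(1) if len(xs) else 0)
print([ (proj('scene0',W(q,-.148,0,.083))-[252.2,217]).round(1),(proj('side0',W(q,-.148,0,.083))-[266.2,199.5]).round(1)])
a=cv2.imread('pics/side6.png')[150:240,260:360];b=cv2.imread('pics/scene6.png')[150:240,165:265]
cv2.imwrite('pics/c7.png',np.hstack([cv2.resize(x,(400,360),interpolation=3) for x in(a,b)]))
s=st();print(s['position'],s['time'])
```

```text
side [309.5 179.3] 50 309.0 179.4
side [309.6 176.6] 50 309.0 179.4
scene [183.9 210.1] 0 0 0
scene [183.5 207.5] 0 0 0
[array([-0.8,  0.9]), array([ 0.5, -0.2])]
[0.52107798 0.29434186 0.21075557] 22.65
```

View pics/c7.png

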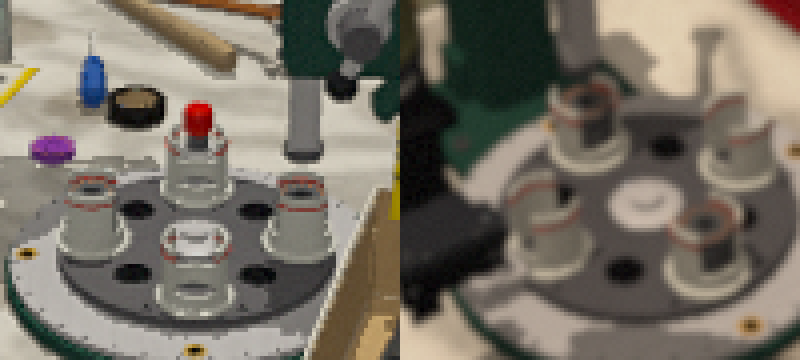

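The knob is at its home height (row 179.4 against 179.3 predicted). The finished stack stands under the ram (side crop 301,190), flush with its red line, and the robot is clear.

```bash
python3 -c "
from bench import ctrl
print(ctrl.close_job())"
```

```text
the job is handed in; nothing more can be done
None
```

The short core is topped up to the red line with packets 1 and 3 and stands under the ram. The plunger is home in the left hole by the camera check, packet 2 stays on the bench, and the job was handed in at about 22.7 s without the verdict being shown.

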